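# Mount a film roll on the unwinding stand with its spindle

### The job

Take the spindle by its black handle, thread it through the core of the film roll lying in the grey cradle and press it in, firmly but gently, until the rubber collar is felt to bear on the sunken core with about 10 newtons. Then lift the roll out on the spindle and lay the spindle, with the roll still on it, in the two notches of the blue stand, handle outside, and let go. Do not touch the roll with the gripper, never force it, and leave the black die, the crucible and the tape where they are.

Things in the scene. Friction and masses are not known exactly. Their poses are not given: they have to be found in the camera images.
- spindle: spindle lying on the bench, 256 mm, 102 g. Own x = its axis, handle to nose; origin on the axis at the collar's front face. Black handle x -134 to -74 mm, flat sides, 18 mm wide (y), 26 tall (z; axis 13 mm above the bench): grip across its width near x = -104. Rod 12 mm thick, x -77 to +112, then a cone to 6 mm at +122. Steel flange, 22 mm across, x -15 to -12.
- collar: black rubber collar on the spindle, 26 mm in diameter, 8 mm thick; its origin and axes are those of the spindle. It yields along the spindle by 1 mm for each 8 N, up to 3 mm, and is hard after that.
- reel: pale rigid film roll on its side, 68 mm across, 76 long, about 150 g. Origin at its middle; x = bore axis, same way as the cradle's x. Inside is a jammed orange core, 44 mm long with a 17 mm bore, sunk 3 to 29 mm below the near end (x = -38 mm): the depth varies and is not measured. The film's own hole is 34 mm wide, so the collar enters it and meets only the core.
- cradle: grey fixed cradle under the roll, base 132 x 96 x 10 mm. Origin on the bench under the middle; x = the way the spindle goes in. Two steel bars 44 mm apart carry the roll, bore axis 48 mm above the bench. At the far end two posts (inner faces x = +42 mm, 63 mm high, 41 mm apart) stop the roll and let the rod pass. Near end and top are open.
- stand: blue fixed stand, base 212 x 90 mm. x = handle to nose of a mounted spindle; origin on the bench, 80 mm below the mounted spindle's origin. Two 8 mm thick uprights at x = -54 and +92 mm, each with a notch 15 mm wide, floor 74 mm above the bench, mouth flaring to about 35 mm at 103 mm height. The handle stays outside the x = -54 upright.
- die: black steel pellet die, 41 mm in diameter, 72 mm high; a bystander. Origin under its middle.
- crucible: white crucible, 46 mm in diameter, 36 mm high; a bystander. Origin under its middle.
- tape: roll of brown parcel tape, 96 mm in diameter, 24 mm high; a bystander. Origin under its middle.

How it is judged:
By the outcome, as a careful person would: the job done as asked, in the order asked, and still so for the second after the job is handed in, with the robot touching nothing.
It also fails if it takes over 67 s, if anything falls off the work surface, if the arm or the gripper's body presses on something with over 40 N, if the wrist force passes 120 N, or if a joint passes its speed limit or range.

### The arm

A 7-joint arm with a two-finger parallel gripper is mounted at the origin on a cart in front of the work surface, level with it; the furniture and walls round the work are solid. World frame = base frame: x ahead of the robot, y to its left, z up, the work surface at z = 0. Lengths are in m, angles in rad, forces in N, time in s.
With the tool pointing down it reaches from about 0.425 to 0.825 m from the base axis. Payload 3.6 kg.
Tool frame: the origin (TCP) lies where the fingers leave the gripper's body, on its centre line; the fingertips stand 73 mm ahead of it and the grasp point (between the pads) lies 54 mm ahead of it; x points along the fingers, y is the direction in which the jaws open and shut, and the axes are right-handed (so a half turn about x gives the same grasp; the last joint's range is limited). The gripper opens to 85 mm and grips with 20 to 120 N. Pads are 22 mm wide; open, the fingers measure 114 mm over their backs; the gripper's body (76 mm by 85 mm) begins 54 mm behind the grasp point. The pads swing forward as they close: fully open they stand 13 mm farther back than shut.
Start: joints at [1.312, 0.615, -0.013, 1.423, 0.008, 1.103, -0.04], TCP at [0.149, -0.633, 0.304] pointing down, gripper open.
Joint ranges: [-3.12, 3.12], [-0.3, 2.06], [-1.34, 1.32], [0.26, 2.42], [-1.36, 4.5], [0.01, 1.98], [-2.84, 2.84]. Speed limits (rad/s): [2.79, 2.79, 3.14, 3.14, 3.14, 3.14, 3.14].

### API

Orientations are given as a unit quaternion [x, y, z, w].
In Python, from station import arm, snapshot, camera_info, ticket gives the robot as it stands. Calls block until the motion is done:
- arm.movep(position, orientation): joint-space move of the TCP to a pose.
- arm.line_to(position, velocity=0.15, ori=None): straight line of the TCP; ori=None keeps the orientation; velocity is the mean speed in m/s.
- arm.move_j(angles): joint-space move.
- arm.move_gripper(opening, effort=None): opening from 0.0 (shut) to 1.0 (fully open); effort is the grip in N (None keeps the last); returns when the fingers have stopped.
- arm.pause(seconds).
- arm.ik(position, orientation): joint angles nearest the present ones, or None.
- snapshot(name): name is "scene" or "top" or "wrist"; returns the picture (480x640x3 uint8, blue, green, red); there is no depth.
- camera_info(name): a dict with "fx", "fy", "cx", "cy" (pixels), "dist_coeffs" ([k1, k2, p1, p2, k3] as OpenCV has them; the pictures are not rectified), "R" (3x3) and "t" (3): a world point X has camera coordinates R X + t; the wrist camera has in their place "T_tool_cam" (4x4, takes a point from camera to tool coordinates, whose origin is the TCP and whose axes are the tool frame's). Camera axes: x right, y down, z forward; pixel columns grow to the right and rows downward; lengths in m; the calibration is good to about 2 mm. A picture is of the moment at which its call begins: read the wrist's pose just before it. camera_info takes no time and is no camera call.
A pose or a line that the arm cannot do raises arm.MotionError and nothing moves.
- ticket.finish_job(): hands the job in, once; it reports no verdict.
Readings, each from a call of its own:
- arm.read_time(): time.
- arm.read_joint_positions(): joint angles.
- arm.read_dq(): joint speeds.
- arm.read_effort(): joint torques, N m.
- arm.read_tool_pos(): TCP position.
- arm.read_eef_rot(): TCP orientation.
- arm.read_ft_force(): force on the tool from outside, world axes, zero at the start.
- arm.read_wrist_torque(): the same for the moment, N m.
- arm.read_opening(): opening from 0.0 (shut) to 1.0 (fully open).
Only numpy, scipy, OpenCV 4.12 (cv2) and the standard library are available. Lean on these libraries where they do the work, as an engineer would, in place of code of your own. Each camera call takes 0.05 s, during which the arm holds its last target.

## Working session

There is one attempt and no reset: what is moved stays moved. The work goes in short steps, each a Python script; the robot and the scene stay as the last script left them, time stands still between calls to the robot, and variables do not carry over. Pictures are saved under pics/ and viewed, and the job is handed in when it is done.

```bash
ls; mkdir -p pics; python3 - <<'E'
from station import arm, snapshot, camera_info
import cv2
for n in ("scene","top","wrist"):
    im=snapshot(n); cv2.imwrite(f"pics/a_{n}.png",im); c=camera_info(n)
    print(n,{k:(v if not hasattr(v,'tolist') else v.tolist()) for k,v in c.items()})
print(arm.read_time(),arm.read_tool_pos(),arm.read_eef_rot(),arm.read_ft_force())
E
```

```text
pics
scene {'fx': 451.132193125879, 'fy': 451.132193125879, 'cx': 318.0766796655941, 'cy': 241.10230221091908, 'dist_coeffs': [-0.05331130210535394, 0.0, 0.0, 0.0, 0.0], 'R': [[-0.542981864625176, -0.8397407500867239, -0.0024834113540521618], [-0.4422697269180029, 0.28848594249325554, -0.8492192588699655], [0.7138404466966287, -0.4600123189954421, -0.5280345471959135]], 't': [0.32417125447103, 0.2598367437883166, 0.9356691388064784]}
top {'fx': 439.50146036686283, 'fy': 439.50146036686283, 'cx': 321.4469675596102, 'cy': 231.19745089005517, 'dist_coeffs': [-0.038724589485048935, 0.0, 0.0, 0.0, 0.0], 'R': [[-0.006275675645466158, -0.999943537038478, -0.00857546676112433], [-0.9945076215259243, 0.007137065267615657, -0.104420558446193], [0.10447586621819374, 0.00787305749655363, -0.9944962585870368]], 't': [0.07489927462362703, 0.49530378642122713, 1.0091757221833522]}
wrist {'fx': 365.0696625061216, 'fy': 365.0696625061216, 'cx': 327.87247134490735, 'cy': 238.89073054816114, 'dist_coeffs': [-0.04628239816071143, 0.0, 0.0, 0.0, 0.0], 'T_tool_cam': [[-0.0005618827875280737, -0.26701302913532926, 0.9636927552699075, -0.07030017372249803], [0.9999995651374963, -0.0008673262103270443, 0.0003427390552768953, 0.0011056652168655035], [0.0007443201919953422, 0.9636925287752405, 0.26701340035704413, -0.0670838943536096], [0.0, 0.0, 0.0, 1.0]]}
0.15 [ 0.14924536 -0.63218606  0.30300977] [-0.70226987 -0.08248229  0.70244948 -0.08110748] [-0.43744682  0.3999493  -0.49672404]
```

View pics/a_scene.png

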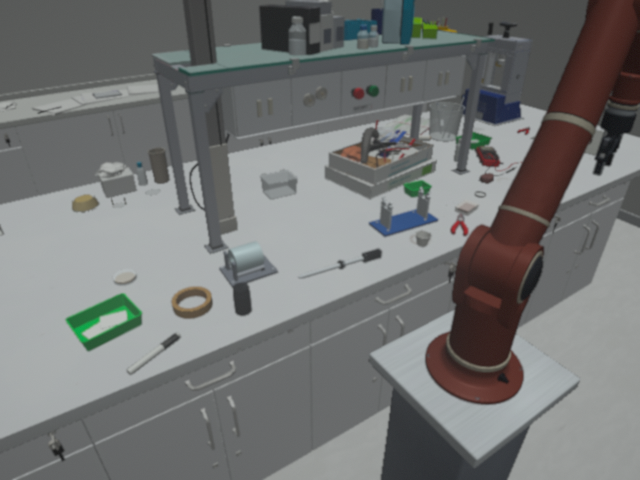

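View pics/a_top.png

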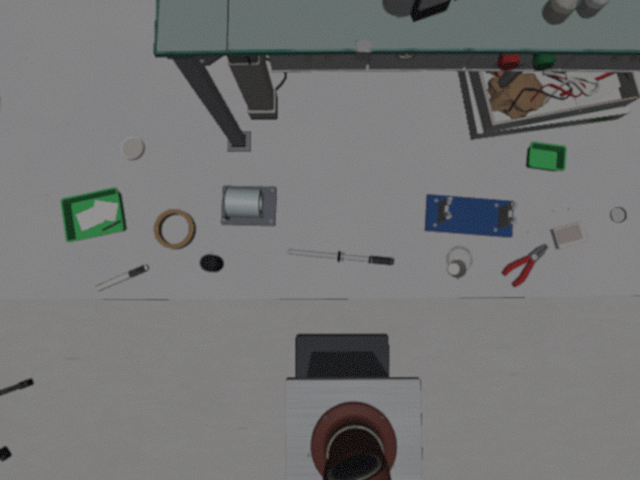

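```bash
python3 - <<'E'
import cv2
t=cv2.imread("pics/a_top.png"); s=cv2.imread("pics/a_scene.png")
def z(im,x,y,w,h,k,n): cv2.imwrite(f"pics/{n}.png",cv2.resize(im[y:y+h,x:x+w],None,fx=k,fy=k,interpolation=cv2.INTER_CUBIC))
z(t,205,175,100,75,8,"z_cr"); z(t,280,235,125,40,6,"z_sp"); z(t,415,180,115,70,7,"z_st"); z(s,210,230,80,60,10,"z_scr"); z(s,360,185,100,70,8,"z_sst")
E
```

```text
(no output)
```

View pics/z_cr.png

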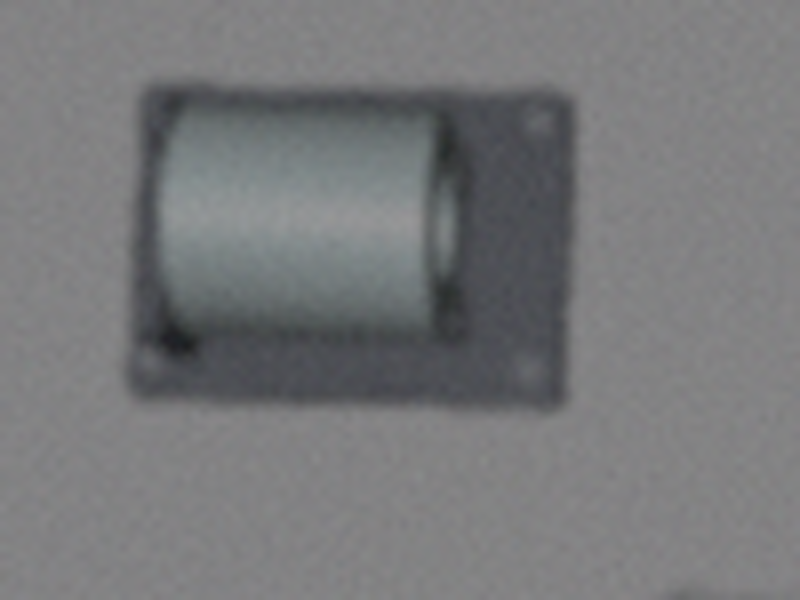

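View pics/z_sp.png

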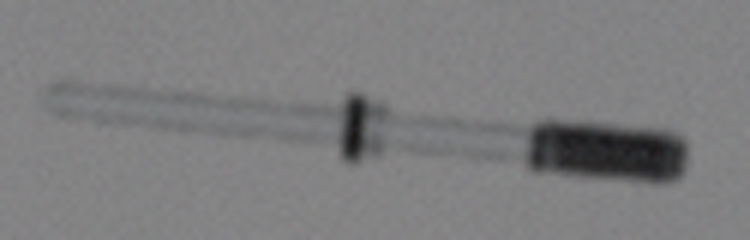

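View pics/z_st.png

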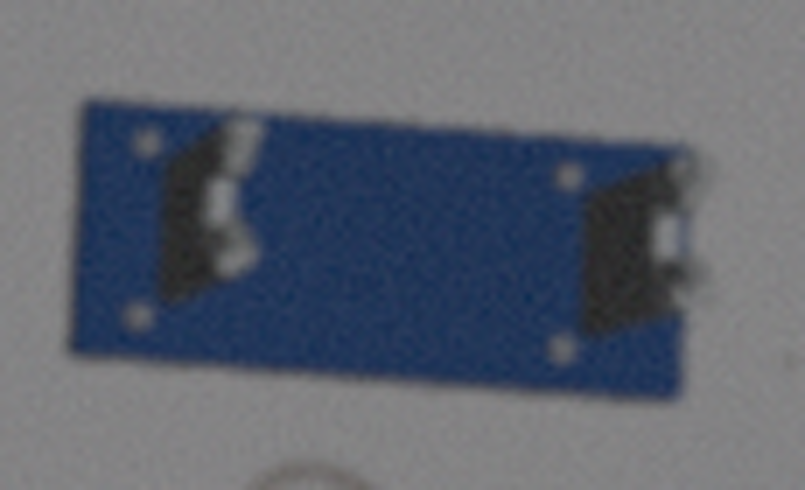

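View pics/z_scr.png

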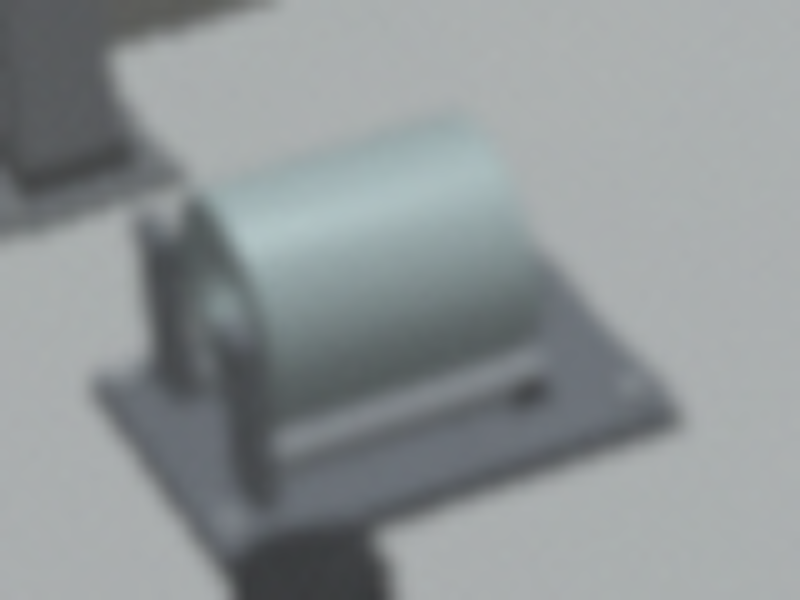

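View pics/z_sst.png

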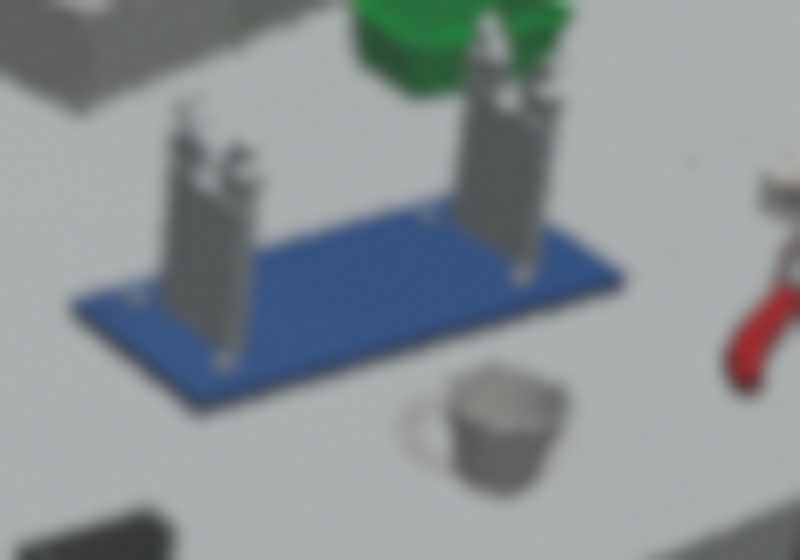

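```bash
cat > h.py <<'E'
import numpy as np, cv2
from scipy.spatial.transform import Rotation as Rn
from station import arm, snapshot, camera_info, ticket
def KD(c): return np.array([[c['fx'],0,c['cx']],[0,c['fy'],c['cy']],[0,0,1]]),np.array(c['dist_coeffs'])
def extr(name,tp=None,tq=None):
    c=camera_info(name)
    if 'R' in c: return c,np.array(c['R']),np.array(c['t'])
    T=np.eye(4);T[:3,:3]=Rn.from_quat(tq).as_matrix();T[:3,3]=tp
    M=np.linalg.inv(T@np.array(c['T_tool_cam'])); return c,M[:3,:3],M[:3,3]
def px2w(name,uv,z,tp=None,tq=None):
    c,R,t=extr(name,tp,tq);K,D=KD(c)
    n=cv2.undistortPoints(np.array(uv,float).reshape(-1,1,2),K,D)[:,0]
    C=-R.T@t; out=[]
    for p,zz in zip(n,np.broadcast_to(z,len(n))):
        d=R.T@np.array([p[0],p[1],1]); out.append(C+d*(zz-C[2])/d[2])
    return np.array(out)
def w2px(name,X,tp=None,tq=None):
    c,R,t=extr(name,tp,tq);K,D=KD(c)
    return cv2.projectPoints(np.array(X,float).reshape(-1,3),cv2.Rodrigues(R)[0],t,K,D)[0][:,0]
def crop(im,x,y,w,h,k,n): cv2.imwrite(f"pics/{n}.png",cv2.resize(im[y:y+h,x:x+w],None,fx=k,fy=k,interpolation=cv2.INTER_CUBIC))
def uc(P,x,y,k): P=np.array(P,float); return (P+.5)/k-.5+np.array([x,y])
def ori(yaw,pitch=0.):
    """tool down; spindle axis dir = yaw; tool y = perpendicular; pitch>0 = nose up"""
    s=np.array([np.cos(yaw)*np.cos(pitch),np.sin(yaw)*np.cos(pitch),np.sin(pitch)])
    side=np.array([-np.sin(yaw),np.cos(yaw),0])
    up=np.cross(s,side); x=-up
    return s,side,up,x
E
python3 - <<'E'
from h import *
np.set_printoptions(precision=4,suppress=True)
cr=px2w("top",uc([[145,90],[572,97],[562,405],[132,398]],205,175,8),0.010); print("cradle",cr,cr.mean(0))
e=cr[[0,3]].mean(0)-cr[[1,2]].mean(0);print(np.linalg.norm(e),np.arctan2(e[1],e[0]))
sp=px2w("top",uc([[45,100],[353,128],[535,147],[685,157]],280,235,6),0.013);print("sp",sp,np.linalg.norm(sp[0]-sp[3]))
e=sp[0]-sp[3];print(np.arctan2(e[1],e[0]))
st=px2w("top",uc([[85,102],[690,150],[680,397],[72,352]],415,180,7),0.006);print("st",st,st.mean(0))
e=st[[0,3]].mean(0)-st[[1,2]].mean(0);print(np.linalg.norm(e),np.arctan2(e[1],e[0]))
b=px2w("top",uc([[165,155],[162,300],[585,200],[583,335]],415,180,7),0.006);print(b)
print(Rn.from_quat(arm.read_eef_rot()).as_matrix())
E
```

```text
cradle [[0.6101 0.311  0.01  ]
 [0.6067 0.181  0.01  ]
 [0.5128 0.1835 0.01  ]
 [0.5159 0.3132 0.01  ]] [0.5614 0.2472 0.01  ]
0.12987515143148803 1.5458788961748071
sp [[ 0.4498  0.1537  0.013 ]
 [ 0.4379  0.0318  0.013 ]
 [ 0.4299 -0.04    0.013 ]
 [ 0.4256 -0.0992  0.013 ]] 0.2540046412365646
1.4750593810313366
st [[ 0.5864 -0.1841  0.006 ]
 [ 0.5683 -0.3944  0.006 ]
 [ 0.4823 -0.3864  0.006 ]
 [ 0.4994 -0.1768  0.006 ]] [ 0.5341 -0.2854  0.006 ]
0.21067681000365576 1.4872629788622134
[[ 0.5677 -0.2112  0.006 ]
 [ 0.5171 -0.2084  0.006 ]
 [ 0.551  -0.3567  0.006 ]
 [ 0.504  -0.3537  0.006 ]]
[[-0.0005  0.2298 -0.9732]
 [ 0.0019 -0.9732 -0.2298]
 [-1.     -0.002   0.    ]]
```

View pics/a_wrist.png

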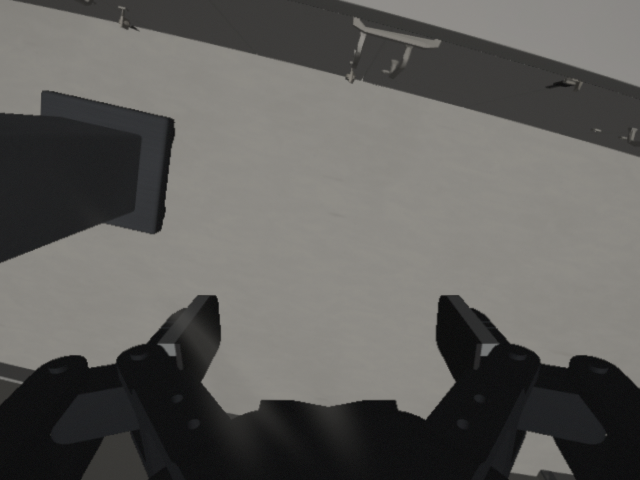

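```bash
cat >> h.py <<'E'
def Q(yaw,pitch=0.):
    """spindle direction yaw; tool z=-s, tool x down"""
    s,side,up,x=ori(yaw,pitch)
    z=-s; y=np.cross(z,x)
    return Rn.from_matrix(np.c_[x,y,z]).as_quat()
def shot(n):
    p,q=np.array(arm.read_tool_pos()),np.array(arm.read_eef_rot())
    im=snapshot("wrist"); cv2.imwrite(f"pics/{n}.png",im); np.savez(f"pics/{n}.npz",p=p,q=q); return im
def ld(n): d=np.load(f"pics/{n}.npz"); return d['p'],d['q']
E
python3 - <<'E'
from h import *
np.set_printoptions(precision=4,suppress=True)
for p,y in [((0.44,0.03,0.22),1.475),((0.428,-0.068,0.0755),1.475),((0.56,0.04,0.11),1.546),((0.56,0.24,0.22),1.546),((.53,-.27,.23),1.487),((.53,-.4,.2),1.487)]:
    print(p,arm.ik(p,Q(y)))
E
```

```text
(0.44, 0.03, 0.22) [ 0.2941  0.4769 -0.5783  2.092   0.4089  0.683  -0.6515]
(0.428, -0.068, 0.0755) [ 0.1819  0.7098 -0.11    2.2286  0.3369  0.2181 -0.3269]
(0.56, 0.04, 0.11) [ 0.0719  0.7543 -0.2886  1.8592  0.3637  0.5797 -0.4742]
(0.56, 0.24, 0.22) [-0.0117  0.7464 -0.7478  1.6329  0.5819  0.9974 -0.9771]
(0.53, -0.27, 0.23) [ 0.6542  0.6298 -0.3572  1.6728  0.2688  0.8876  0.1053]
(0.53, -0.4, 0.2) [ 0.7783  0.7551 -0.2972  1.4894  0.2521  0.9349  0.3232]
```

```bash
python3 - <<'E'
from h import *
arm.movep((.53,-.25,.28),Q(1.487)); shot("w_st")
arm.movep((.55,.26,.26),Q(1.546)); shot("w_cr")
arm.movep((.44,.05,.22),Q(1.475)); shot("w_sp")
print(arm.read_time(),arm.read_tool_pos())
E
```

```text
5.05 [0.44161274 0.05151981 0.22058601]
```

View pics/w_st.png

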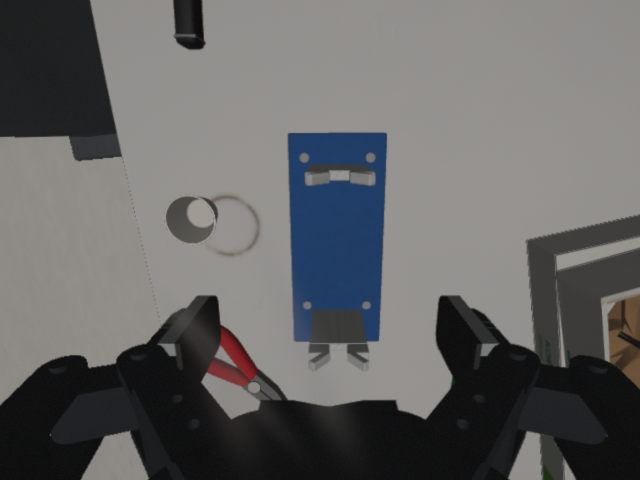

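View pics/w_cr.png

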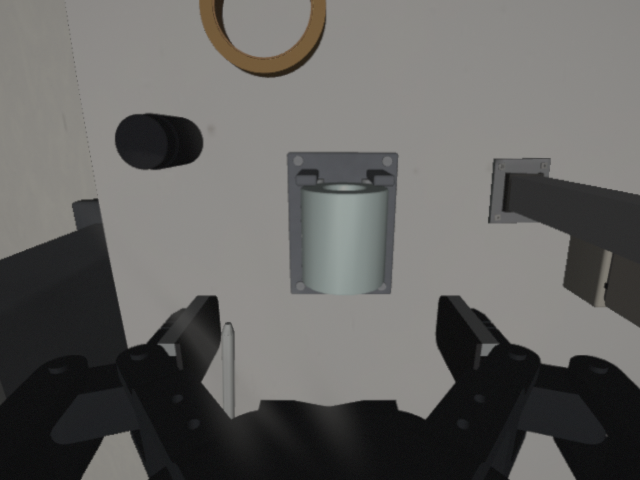

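View pics/w_sp.png

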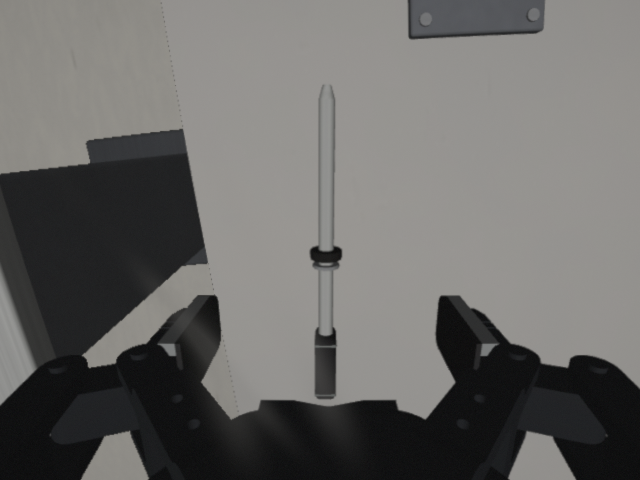

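```bash
python3 - <<'E'
from h import *
crop(cv2.imread("pics/w_st.png"),270,120,130,100,6,"c_st1")
crop(cv2.imread("pics/w_st.png"),270,285,130,100,6,"c_st2")
crop(cv2.imread("pics/w_cr.png"),280,140,130,100,6,"c_cr1")
crop(cv2.imread("pics/w_cr.png"),280,220,130,100,6,"c_cr2")
crop(cv2.imread("pics/w_sp.png"),290,320,80,90,6,"c_sp1")
crop(cv2.imread("pics/w_sp.png"),290,75,80,90,6,"c_sp2")
a=[cv2.imread(f"pics/c_sp{i}.png") for i in (2,1)]
crop(cv2.imread("pics/w_sp.png"),295,225,60,60,8,"c_sp3")
cv2.imwrite("pics/c_sp.png",cv2.resize(cv2.hconcat(a),None,fx=.83,fy=.83))
E
```

```text
(no output)
```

View pics/c_st1.png

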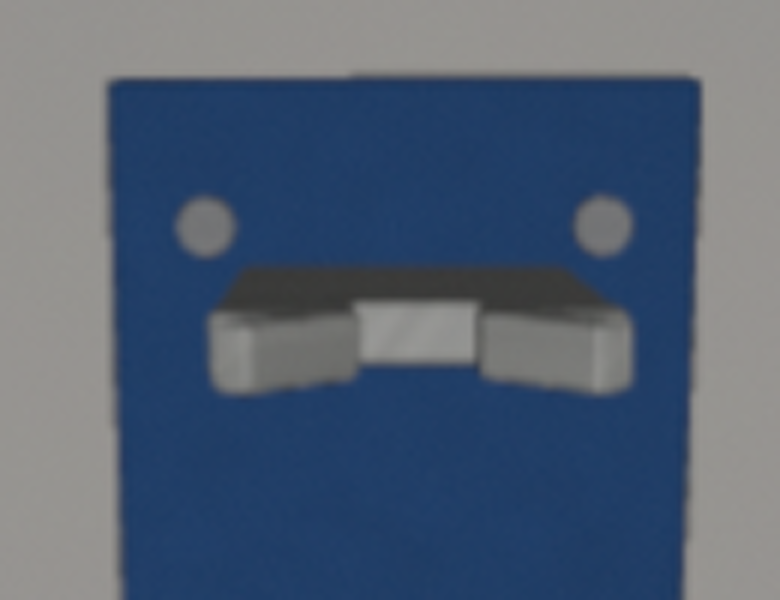

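View pics/c_st2.png

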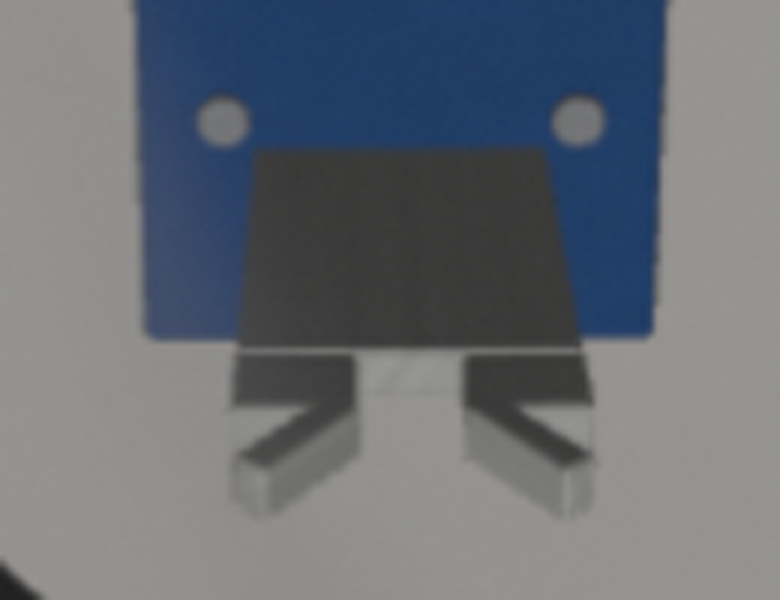

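View pics/c_cr1.png

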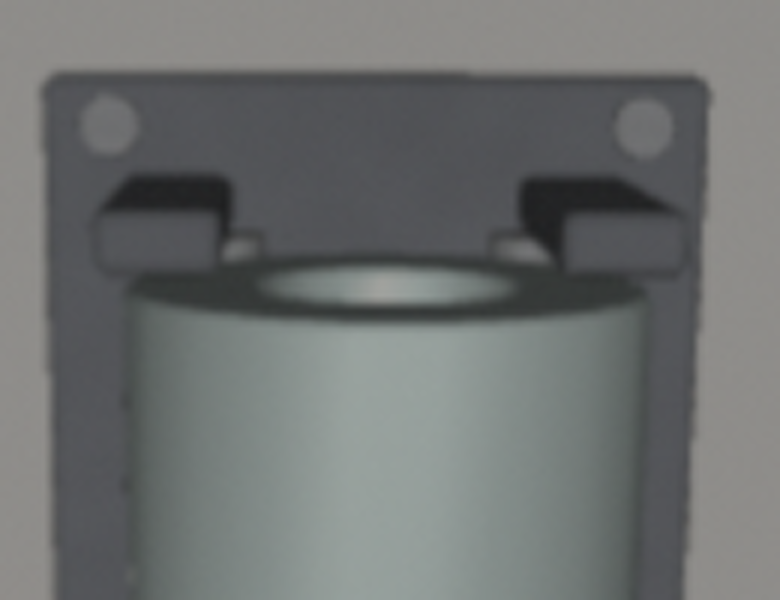

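View pics/c_cr2.png

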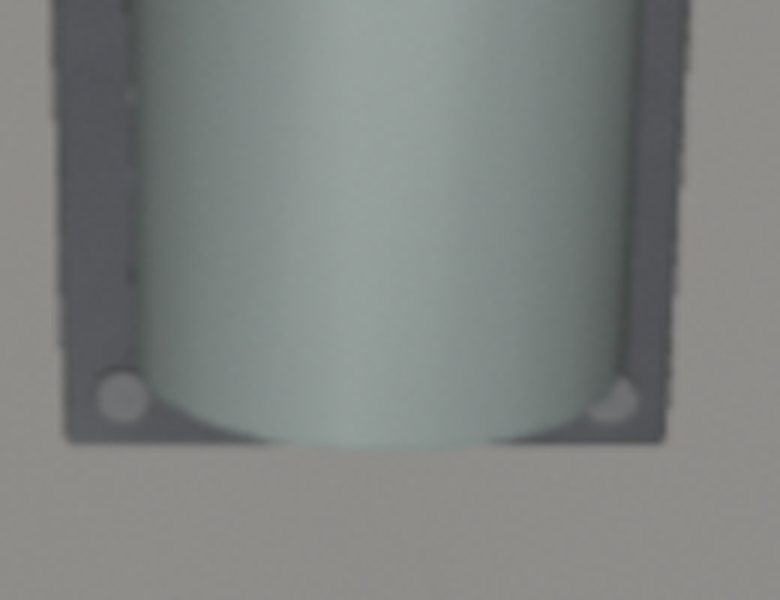

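View pics/c_sp1.png

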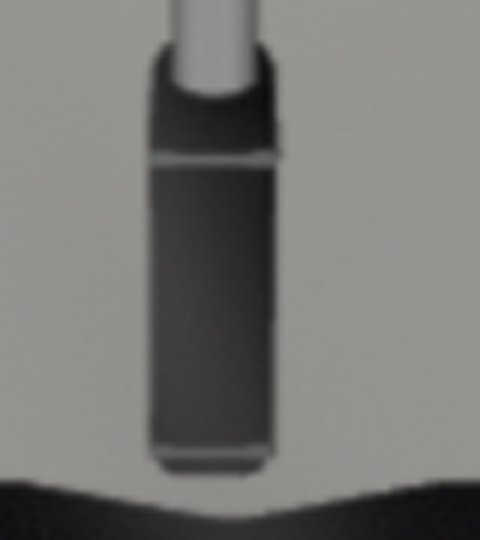

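View pics/c_sp2.png

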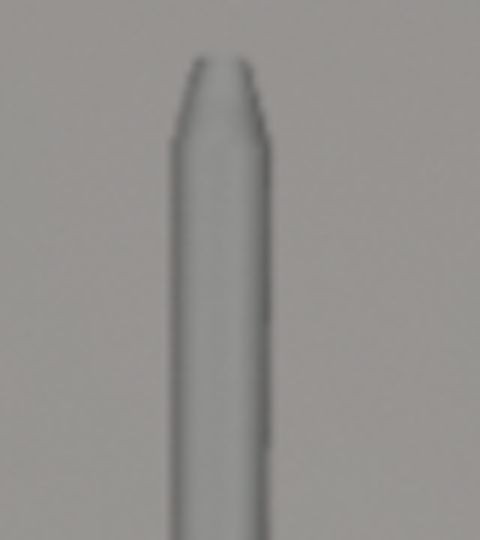

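View pics/c_sp3.png

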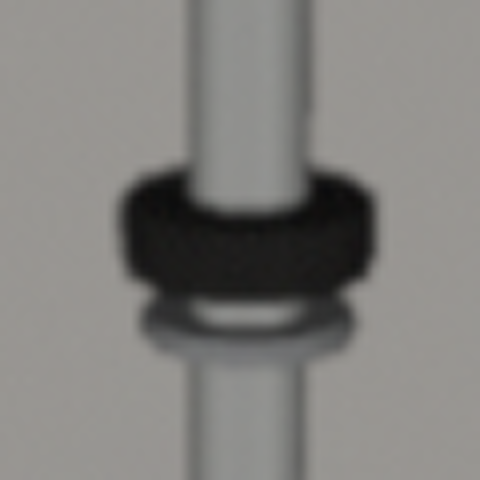

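```bash
python3 - <<'E'
from h import *
np.set_printoptions(precision=4,suppress=True)
def ax(e): return np.arctan2(e[1],e[0])
p,q=ld("w_sp")
nose=px2w("wrist",uc([[223,60]],290,75,6),0.013,p,q)[0]
rod=px2w("wrist",uc([[220,300]],290,75,6),0.013,p,q)[0]
h1=px2w("wrist",uc([[213,158]],290,320,6),0.026,p,q)[0]
h2=px2w("wrist",uc([[211,453]],290,320,6),0.026,p,q)[0]
he=px2w("wrist",uc([[211,472]],290,320,6),0.013,p,q)[0]
w=px2w("wrist",uc([[150,300],[275,300]],290,320,6),0.026,p,q)
col=px2w("wrist",uc([[246,235]],295,225,8),0.026,p,q)[0]
print("nose",nose,"rod",rod,"h",h1,h2,he,"w",np.linalg.norm(w[1]-w[0]),"col",col,"len",np.linalg.norm((nose-he)[:2]),"yaw",ax(nose-h2),ax(nose-h1), ax(h1-h2),ax(nose-col))
p,q=ld("w_cr")
scr=np.r_[uc([[108,125],[643,128]],280,140,6),uc([[122,397],[611,397]],280,220,6)]
S=px2w("wrist",scr,0.010,p,q); print("screws",S,S.mean(0),"yaw",ax(S[:2].mean(0)-S[2:].mean(0)),np.linalg.norm(S[0]-S[1]),np.linalg.norm(S[0]-S[2]))
cor=np.r_[uc([[43,75],[710,78]],280,140,6),uc([[66,444],[666,444]],280,220,6)]
C=px2w("wrist",cor,0.010,p,q);print("corners",C,C.mean(0),ax(C[:2].mean(0)-C[2:].mean(0)),np.linalg.norm(C[0]-C[1]),np.linalg.norm(C[0]-C[2]))
R=px2w("wrist",np.r_[uc([[130,310],[645,310]],280,140,6),uc([[138,300],[632,300]],280,220,6)],0.048,p,q);print("reel sides",R,R[:2].mean(0),R[2:].mean(0))
P=px2w("wrist",uc([[96,215],[218,215],[565,215],[688,215]],280,140,6),0.063,p,q);print("posts",P,P.mean(0))
p,q=ld("w_st")
for z in (.006,.008,.010):
  C=px2w("wrist",np.r_[uc([[108,80],[700,78]],270,120,6),uc([[143,338],[656,338]],270,285,6)],z,p,q);print("st corners",z,C.mean(0),ax(C[:2].mean(0)-C[2:].mean(0)),np.linalg.norm(C[0]-C[1]),np.linalg.norm(C[0]-C[2]))
S=px2w("wrist",np.r_[uc([[206,226],[603,226]],270,120,6),uc([[224,121],[579,121]],270,285,6)],.008,p,q);print("screws",S.mean(0),ax(S[:2].mean(0)-S[2:].mean(0)))
N=px2w("wrist",np.r_[uc([[355,302],[478,302],[355,362],[478,362]],270,120,6),uc([[355,352],[465,352],[355,394],[465,394]],270,285,6)],.074,p,q);print("notch",N,N[:4].mean(0),N[4:].mean(0),ax(N[:4].mean(0)-N[4:].mean(0)))
E
```

```text
nose [0.4511 0.1544 0.013 ] rod [0.4481 0.127  0.013 ] h [ 0.4303 -0.0465  0.026 ] [ 0.4253 -0.0945  0.026 ] [ 0.4238 -0.1084  0.013 ] w 0.017525396265462456 col [0.4382 0.0326 0.026 ] len 0.26412836324015915 yaw 1.4673234003031579 1.46743888514778 1.4668410930318965 1.46531282696226
screws [[0.5263 0.306  0.01  ]
 [0.6031 0.3034 0.01  ]
 [0.5226 0.1899 0.01  ]
 [0.5997 0.1877 0.01  ]] [0.5629 0.2468 0.01  ] yaw 1.540241160119041 0.07682020217480894 0.1161171185032026
corners [[0.5174 0.3133 0.01  ]
 [0.6126 0.3102 0.01  ]
 [0.5133 0.1822 0.01  ]
 [0.6085 0.1793 0.01  ]] [0.5629 0.2463 0.01  ] 1.5398638607319395 0.09527666333437068 0.13120189296551532
reel sides [[0.5311 0.2847 0.048 ]
 [0.5976 0.2828 0.048 ]
 [0.5291 0.2202 0.048 ]
 [0.5968 0.2182 0.048 ]] [0.5644 0.2837 0.048 ] [0.5629 0.2192 0.048 ]
posts [[0.5287 0.2984 0.063 ]
 [0.5434 0.298  0.063 ]
 [0.5854 0.2968 0.063 ]
 [0.6003 0.2964 0.063 ]] [0.5644 0.2974 0.063 ]
st corners 0.006 [ 0.5344 -0.2885  0.006 ] 1.4857973194585619 0.0897012141856695 0.21293171335051078
st corners 0.008 [ 0.5344 -0.2879  0.008 ] 1.4857973194585614 0.0891797933341261 0.21169397051387534
st corners 0.01 [ 0.5344 -0.2873  0.01  ] 1.485797319458561 0.08865837248258274 0.21045622767723987
screws [ 0.5354 -0.2778  0.008 ] 1.4860749258392552
notch [[ 0.5334 -0.2093  0.074 ]
 [ 0.5487 -0.2106  0.074 ]
 [ 0.5328 -0.2167  0.074 ]
 [ 0.5482 -0.218   0.074 ]
 [ 0.5207 -0.3551  0.074 ]
 [ 0.5363 -0.3564  0.074 ]
 [ 0.5201 -0.3619  0.074 ]
 [ 0.5358 -0.3633  0.074 ]] [ 0.5408 -0.2137  0.074 ] [ 0.5282 -0.3592  0.074 ] 1.4848651089440552
```

```bash
python3 - <<'E'
from h import *
np.set_printoptions(precision=4,suppress=True)
y=1.467
arm.move_gripper(0.55)
arm.movep((.4278,-.0685,.15),Q(y))
f0=np.array(arm.read_ft_force())
arm.line_to((.4278,-.0685,.077),0.08)
print(arm.read_tool_pos(),f0,arm.read_ft_force())
arm.move_gripper(0.0,effort=80)
print(arm.read_opening(),arm.read_tool_pos(),arm.read_ft_force())
tp=np.array(arm.read_tool_pos())
arm.line_to((.4278,-.0685,.14),0.08)
print(arm.read_time(),arm.read_tool_pos(),arm.read_ft_force(),arm.read_wrist_torque())
shot("w_g1"); cv2.imwrite("pics/s_g1.png",snapshot("scene"))
E
```

```text
[ 0.4281 -0.0684  0.0773] [0.1671 0.4962 0.0116] [ 1.1051 -0.3895 -0.9235]
0.19116688701891157 [ 0.428  -0.0686  0.0776] [-0.798  -0.7146  5.3099]
8.5083 [ 0.4275 -0.0686  0.1397] [-0.5125 -0.3363 -0.9918] [-0.042   0.1005  0.064 ]
```

View pics/w_g1.png

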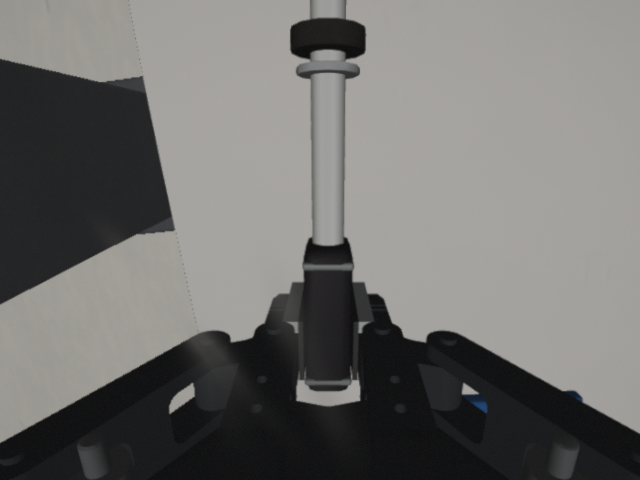

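View pics/s_g1.png

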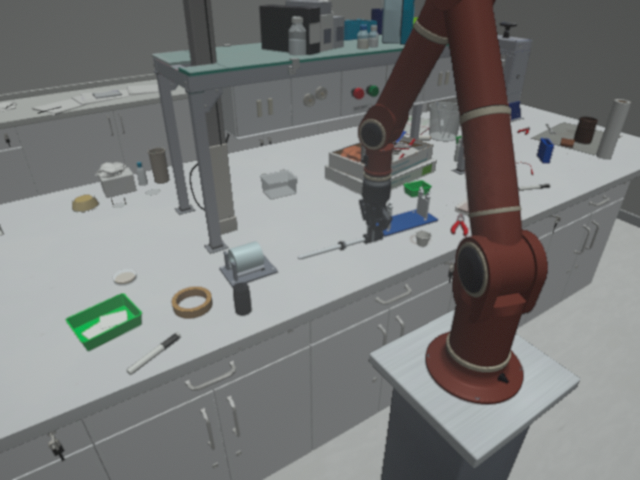

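```bash
python3 - <<'E'
from h import *
im=cv2.imread("pics/w_g1.png")
crop(im,280,0,100,80,8,"c_g1"); crop(im,280,180,100,80,8,"c_g2")
E
```

```text
(no output)
```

View pics/c_g1.png

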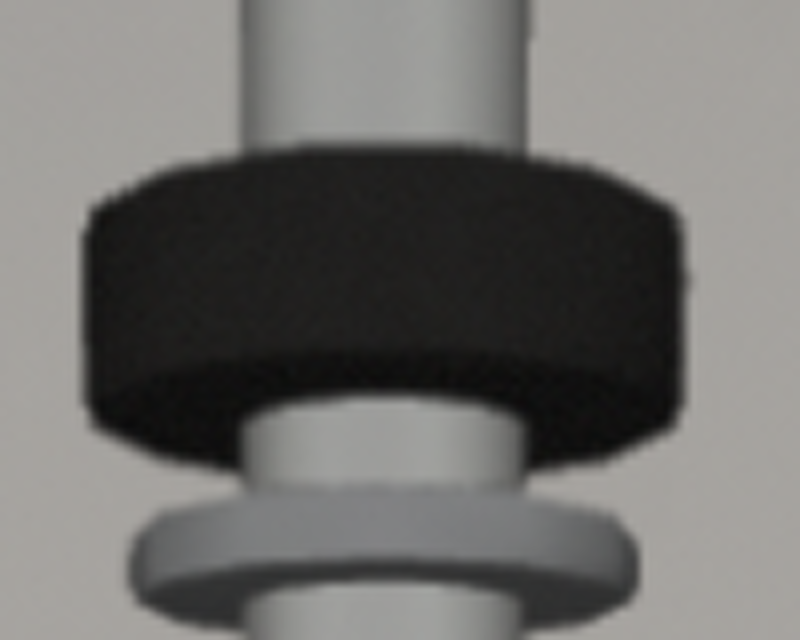

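View pics/c_g2.png

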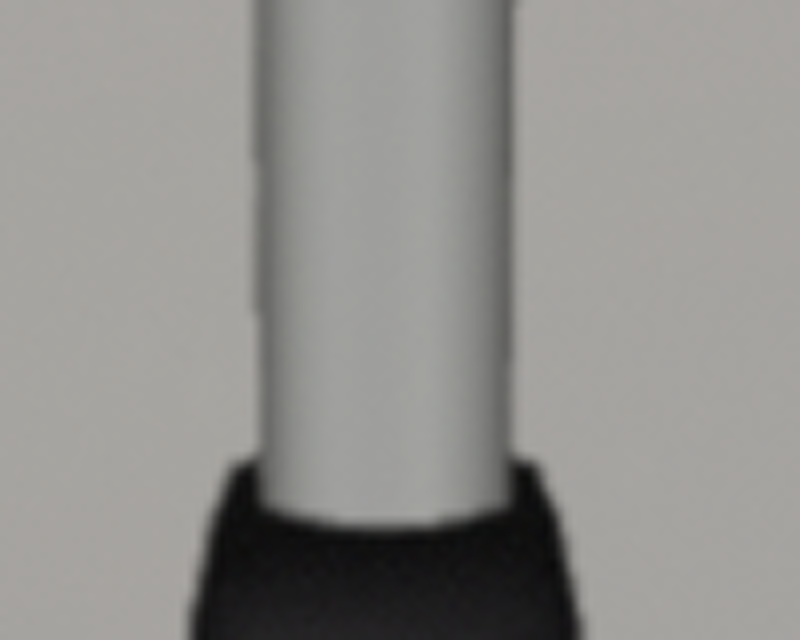

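```bash
python3 - <<'E'
from h import *
np.set_printoptions(precision=4,suppress=True)
c=camera_info("wrist");K,D=KD(c);T=np.array(c['T_tool_cam'])
def tl(uv,x):
    n=cv2.undistortPoints(np.array(uv,float).reshape(-1,1,2),K,D)[:,0]
    o=[]
    for a in n:
        d=T[:3,:3]@np.array([a[0],a[1],1]);o.append(T[:3,3]+d*(x-T[0,3])/d[0])
    return np.array(o)
print(tl(uc([[384.5,100],[383,303]],280,0,8),.0646), tl(uc([[384.5,200]],280,180,8),.0646))
print("collar top front/back",tl(uc([[384,148],[384,352]],280,0,8),.0516))
print("flange top",tl(uc([[384,488],[384,562]],280,0,8),.0536))
q=np.array(arm.read_eef_rot());M=Rn.from_quat(q).as_matrix();print(M, "yaw of -z",np.arctan2(-M[1,2],-M[0,2]))
E
```

```text
[[ 0.0646 -0.0002 -0.1072]
 [ 0.0646 -0.0002 -0.0993]] [[ 0.0646 -0.0002 -0.0423]]
collar top front/back [[ 0.0516 -0.0002 -0.1016]
 [ 0.0516 -0.0002 -0.0944]]
flange top [[ 0.0536 -0.0002 -0.09  ]
 [ 0.0536 -0.0002 -0.0873]]
[[-0.0012  0.9946 -0.1034]
 [ 0.0001 -0.1034 -0.9946]
 [-1.     -0.0012 -0.    ]] yaw of -z 1.4671776503340936
```

```bash
cat >> h.py <<'E'
CY=1.540; SC=np.array([np.cos(CY),np.sin(CY),0]); SIDE=np.array([np.sin(CY),-np.cos(CY),0]) # image-right/tool y
C0=np.array([.5631,.2466,0]); A=.0646; L=.102; YO=-.0002
def tcp_cr(xo,z,lat=0.):
    """TCP for spindle origin at cradle x=xo, axis height z, lateral lat along tool y"""
    return C0+(xo-L)*SC+(lat-YO)*SIDE+np.array([0,0,z+A])
E
python3 - <<'E'
from h import *
np.set_printoptions(precision=4,suppress=True)
arm.movep(tcp_cr(-.180,.085),Q(CY))
arm.line_to(tcp_cr(-.180,.048),0.08)
arm.pause(0.3)
print(arm.read_time(),tcp_cr(-.180,.048),arm.read_tool_pos(),Rn.from_quat(arm.read_eef_rot()).as_matrix()[2],arm.read_ft_force(),arm.read_wrist_torque())
t=snapshot("top");s=snapshot("scene");cv2.imwrite("pics/t2.png",t);cv2.imwrite("pics/s2.png",s);shot("w2")
crop(t,200,180,130,60,6,"c_t2");crop(s,215,220,120,80,6,"c_s2")
n=C0+(-.180+.122)*SC+[0,0,.048];o=C0-.18*SC+[0,0,.048];e=C0-.038*SC+[0,0,.048]
print("expect",w2px("top",[n,o,e]),w2px("scene",[n,o,e]))
E
```

```text
10.1167 [ 0.5546 -0.0353  0.1126] [ 0.5548 -0.0353  0.113 ] [-1.      0.0008  0.    ] [-1.0777  0.1264 -1.6429] [-0.0741 -0.0073  0.0111]
expect [[270.8649 202.567 ]
 [323.3021 203.7482]
 [262.2933 202.3768]] [[266.844  250.396 ]
 [305.8284 238.1792]
 [260.1366 252.4985]]
```

View pics/c_t2.png

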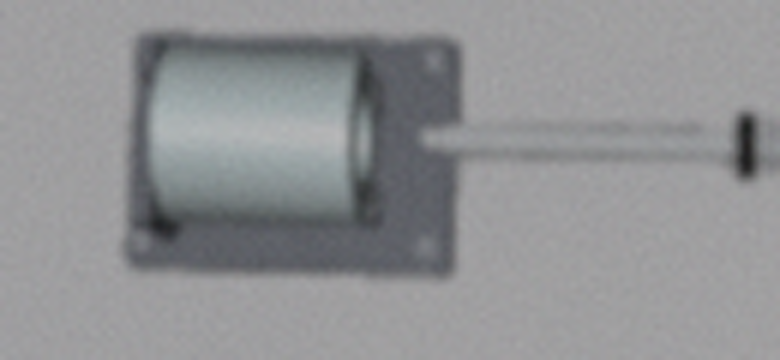

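View pics/c_s2.png

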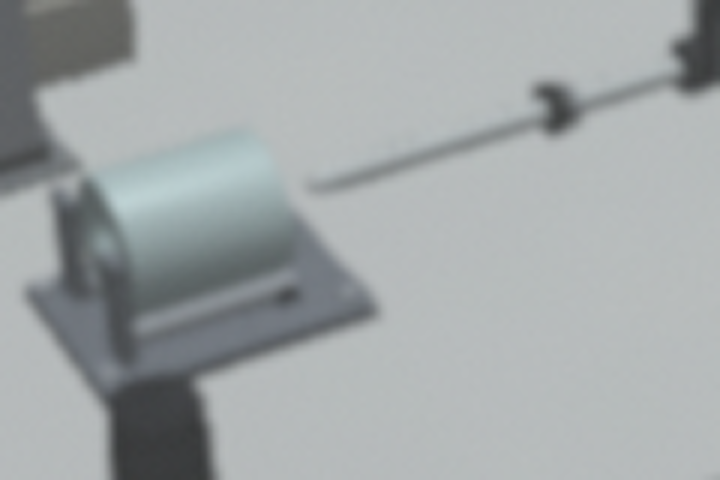

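View pics/w2.png

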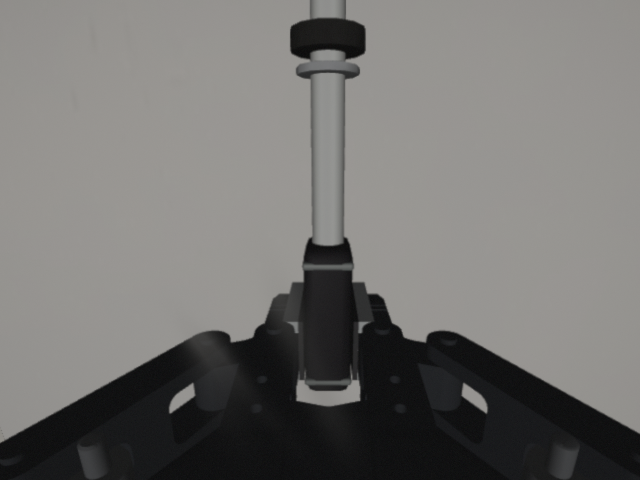

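```bash
cat > ins.py <<'E'
from h import *
np.set_printoptions(precision=3,suppress=True)
def F(n=4):
    return np.mean([arm.read_ft_force() for _ in range(n)],0)
def loc(f): return np.array([f@SC,f@SIDE,f[2]])
E
python3 - <<'E'
from ins import *
t0=arm.read_time(); fs=np.array([arm.read_ft_force() for _ in range(10)]); print(arm.read_time()-t0, fs.std(0),fs.mean(0))
f0=F(10); np.save("f0.npy",f0)
x=-.180
stop=-.050
while x<stop:
    x=min(x+.008,stop)
    arm.line_to(tcp_cr(x,.048),0.05)
    d=loc(F(3)-f0); p=np.array(arm.read_tool_pos())
    print(round(x,4),d,loc(p-tcp_cr(x,.048))*1e3,round(arm.read_time(),2))
    if np.abs(d).max()>5: print("STOP");break
cv2.imwrite("pics/t3.png",snapshot("top"))
E
```

```text
0.0 [0. 0. 0.] [-0.748  0.13  -1.345]
-0.172 [-0.318  1.336  0.994] [0.97  0.012 0.076] 10.57
-0.164 [-0.362  0.165  0.2  ] [0.778 0.018 0.046] 10.88
-0.156 [-0.583 -0.305  0.485] [ 0.697 -0.004  0.058] 11.19
-0.148 [-1.453  0.458  0.449] [0.72  0.002 0.073] 11.5
-0.14 [-0.158  1.03  -0.154] [ 0.733 -0.003  0.078] 11.81
-0.132 [0.489 0.693 0.683] [0.681 0.003 0.079] 12.12
-0.124 [-0.546  0.614  0.313] [ 0.707 -0.017  0.067] 12.43
-0.116 [-0.683  0.634  0.568] [ 0.713 -0.021  0.068] 12.73
-0.108 [-0.382  0.969  0.776] [ 0.707 -0.02   0.062] 13.04
-0.1 [-0.254  0.661 -0.398] [ 0.68  -0.032  0.045] 13.35
-0.092 [-0.451  1.298  0.672] [ 0.7   -0.021  0.055] 13.66
-0.084 [-0.083 -0.029  0.77 ] [ 0.714 -0.05   0.062] 13.97
-0.076 [-0.563  0.864  0.729] [ 0.728 -0.048  0.054] 14.28
-0.068 [-0.135  1.673  0.124] [ 0.731 -0.038  0.065] 14.58
-0.06 [-1.001  0.591  1.084] [ 0.696 -0.017  0.074] 14.89
-0.052 [-0.347  0.7    0.219] [ 0.74  -0.052  0.063] 15.2
-0.05 [0.089 0.485 0.496] [ 0.049 -0.015  0.003] 15.45
```

```bash
cat >> ins.py <<'E'
def Fm(n=6,dt=.02):
    o=[]
    for _ in range(n): arm.pause(dt); o.append(arm.read_ft_force())
    return np.mean(o,0)
E
python3 - <<'E'
from ins import *
f0=Fm(8); np.save("f0.npy",f0); print(f0)
x=-.050; k=0
while x<-.004:
    x+=.0015
    arm.line_to(tcp_cr(x,.048),0.015)
    d=loc(Fm(3,.02)-f0)
    print(round(x,4),d,loc(np.array(arm.read_tool_pos())-tcp_cr(x,.048))[0]*1e3,round(arm.read_time(),2))
    if d[0]<-4 or np.abs(d[1:]).max()>6: print("STOP");break
E
```

```text
[-0.12   0.013 -1.032]
-0.0485 [-0.032  0.113 -0.363] 0.07728500444602343 15.93
-0.047 [ 0.257 -0.063 -0.089] 0.1047038131876441 16.23
-0.0455 [-0.26   0.244 -0.203] 0.07918374528759475 16.53
-0.044 [-0.088  0.356  0.501] 0.07284801714347625 16.83
-0.0425 [0.498 0.252 0.102] 0.052670304065483176 17.13
-0.041 [-0.025  0.242 -0.372] 0.09555869446602705 17.43
-0.0395 [-0.113  0.231  0.264] 0.07998539869024944 17.73
-0.038 [-0.2    0.068  0.009] 0.07606735626959216 18.03
-0.0365 [-0.273  0.108 -0.362] 0.09541038901366959 18.33
-0.035 [-0.259 -0.117  0.017] 0.09351319859169166 18.63
-0.0335 [-0.113  0.115 -0.075] 0.08337330955126236 18.93
-0.032 [-0.087 -0.086 -0.119] 0.10234582043530568 19.23
-0.0305 [0.128 0.172 0.208] 0.07121987813925672 19.53
-0.029 [-0.211  0.58  -0.269] 0.07701433022902926 19.83
-0.0275 [0.052 0.373 0.595] 0.13382222628682303 20.13
-0.026 [-0.249  0.265  0.067] 0.10810878846945803 20.43
-0.0245 [ 0.262 -0.142  0.239] 0.09547803062984517 20.73
-0.023 [-0.311  0.581  0.404] 0.06898202504602344 21.03
-0.0215 [ 0.712  0.298 -0.48 ] 0.08053254356354941 21.33
-0.02 [0.054 0.145 0.032] 0.09438963305328636 21.63
-0.0185 [-0.062  0.453  0.111] 0.07840405714341328 21.93
-0.017 [ 0.186 -0.234 -0.263] -0.11183397130997369 22.23
-0.0155 [-0.805  0.686  0.205] -0.05072647606673864 22.53
-0.014 [-2.675  0.114  0.43 ] -0.8237633063002197 22.83
-0.0125 [-5.457  0.616  0.89 ] -1.913914211925906 23.13
STOP
```

```bash
python3 - <<'E'
from ins import *
f0=np.load("f0.npy")
x=-.0125
for i in range(8):
    d=loc(Fm(8,.03)-f0); e=loc(np.array(arm.read_tool_pos())-tcp_cr(x,.048))*1e3
    print(round(x,4),d,e,round(arm.read_time(),2))
    if d[0]<-9.3 or abs(d[2])>8: break
    x+=np.clip((10.2+d[0])/3.0*1e-3,.0003,.001)
    arm.line_to(tcp_cr(x,.048),0.015)
np.save("x.npy",x)
cv2.imwrite("pics/t4.png",snapshot("top"));s=snapshot("scene");cv2.imwrite("pics/s4.png",s)
crop(s,200,215,130,90,6,"c_s4")
print(arm.read_wrist_torque())
E
```

```text
-0.0125 [-5.469  0.134  1.094] [-1.915 -0.022 -0.118] 23.4
-0.0115 [-6.313 -0.287  2.093] [-2.68  -0.054 -0.145] 23.92
-0.0105 [-7.575 -0.324  2.857] [-3.42  -0.062 -0.162] 24.43
-0.0096 [-8.375 -0.326  3.072] [-4.123 -0.062 -0.175] 24.95
-0.009 [-9.583 -0.66   3.317] [-4.552 -0.048 -0.178] 25.47
[-1.634  0.12   0.074]
```

View pics/c_s4.png

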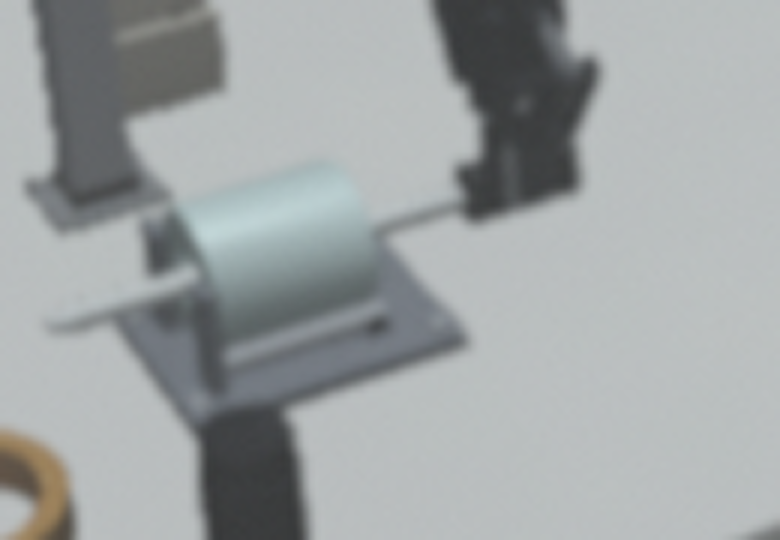

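```bash
python3 - <<'E'
from ins import *
f0=np.load("f0.npy"); x=float(np.load("x.npy"))
x+=.0003; arm.line_to(tcp_cr(x,.048),0.015)
print("press",loc(Fm(15,.03)-f0),arm.read_time())
xa=-.0158
arm.line_to(tcp_cr(xa,.048),0.02)
print("rel",loc(Fm(5,.03)-f0),loc(np.array(arm.read_tool_pos())-tcp_cr(xa,.048))*1e3)
for z in (.052,.056,.060):
    arm.line_to(tcp_cr(xa,z),0.03)
    print(z,loc(Fm(5,.03)-f0),loc(np.array(arm.read_tool_pos())-tcp_cr(xa,z))*1e3)
print(arm.read_time(),arm.read_wrist_torque(),arm.read_opening())
s=snapshot("scene");crop(s,200,205,130,100,6,"c_s5");shot("w5")
E
```

```text
press [-9.6   -0.222  3.786] 26.3167
rel [-1.149  0.557  0.284] [0.588 0.084 0.052]
0.052 [ 0.391 -0.044 -1.604] [ 0.347 -0.193 -0.117]
0.056 [-0.087 -0.179 -0.853] [-0.014 -0.009 -0.009]
0.06 [-0.294  0.352 -1.41 ] [-0.033 -0.044 -0.028]
28.3333 [-0.27   0.046 -0.001] 0.1918880999898078
```

View pics/c_s5.png

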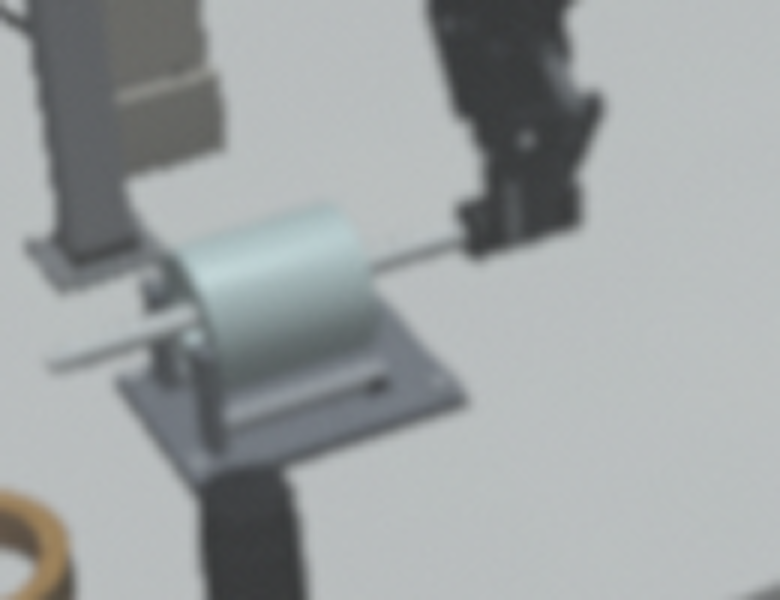

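View pics/w5.png

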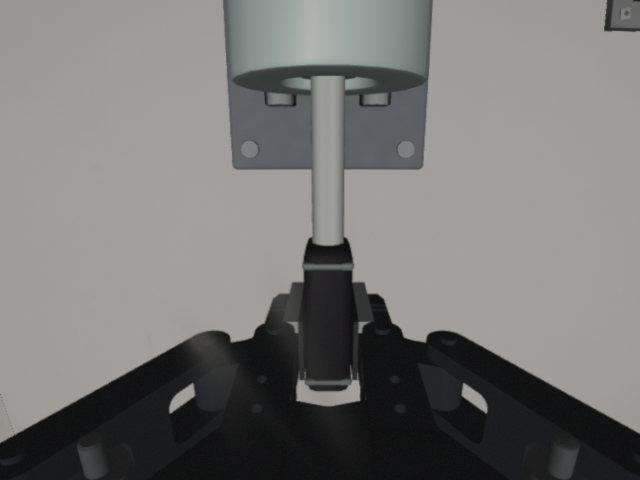

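```bash
cat >> ins.py <<'E'
SY=1.485; SS=np.array([np.cos(SY),np.sin(SY),0]); SSD=np.array([np.sin(SY),-np.cos(SY),0]); S0=np.array([.5328,-.3054,0])
def tcp_st(z,dx=0.,lat=0.): return S0+(dx-L)*SS+(lat-YO)*SSD+np.array([0,0,z+A])
def locs(f): return np.array([f@SS,f@SSD,f[2]])
E
python3 - <<'E'
from ins import *
xa=-.0158
arm.line_to(tcp_cr(xa-.005,.060),0.03)
arm.line_to(tcp_cr(xa-.005,.160),0.10)
print(arm.read_time())
arm.line_to(tcp_st(.160),0.12,ori=Q(SY))
arm.pause(.3)
print(arm.read_time(),np.array(arm.read_tool_pos())-tcp_st(.16),arm.read_ft_force(),arm.read_wrist_torque())
t=snapshot("top");s=snapshot("scene");shot("w6")
cv2.imwrite("pics/t6.png",t);cv2.imwrite("pics/s6.png",s)
crop(t,380,160,190,100,4,"c_t6");crop(s,320,130,180,130,4,"c_s6")
E
```

```text
29.9
34.7833 [0. 0. 0.] [-0.463  0.256 -2.083] [-0.258  0.025 -0.018]
```

View pics/c_t6.png

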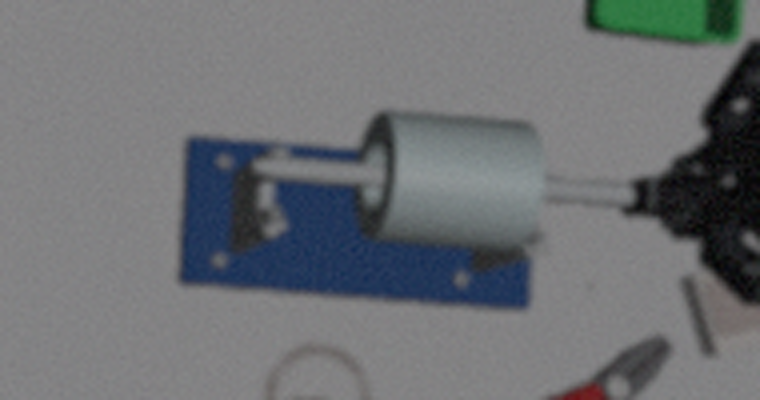

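View pics/c_s6.png

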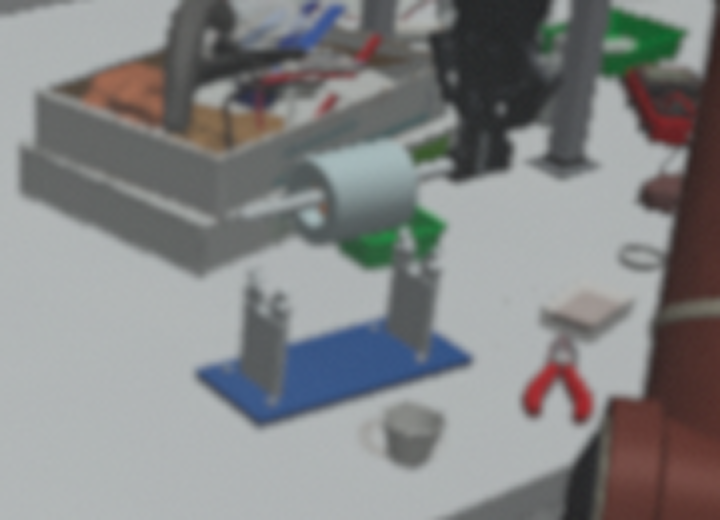

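View pics/w6.png

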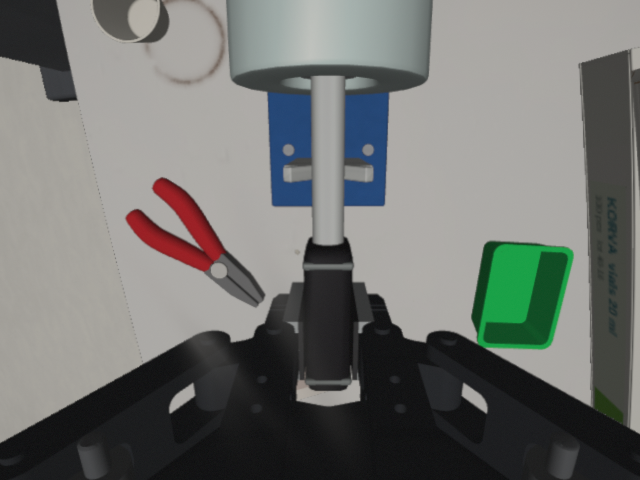

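```bash
python3 - <<'E'
from ins import *
arm.pause(.1); f0=Fm(6,.03)
arm.line_to(tcp_st(.116),0.06)
z=.116
while z>.076:
    z-= .004 if z>.0865 else .001
    arm.line_to(tcp_st(z),0.03 if z>.085 else .012)
    d=locs(Fm(3,.02)-f0); e=locs(np.array(arm.read_tool_pos())-tcp_st(z))*1e3
    print(round(z,4),d,e,round(arm.read_time(),2))
    if np.abs(d[:2]).max()>5 or d[2]>3: print("STOP");break
shot("w7");t=snapshot("top");s=snapshot("scene");crop(t,380,160,190,100,4,"c_t7");crop(s,340,150,120,90,6,"c_s7")
E
```

```text
0.112 [-0.104  0.226  0.117] [-0.022 -0.035  0.06 ] 36.45
0.108 [ 0.031 -0.269  0.483] [ 0.029 -0.084 -0.185] 36.78
0.104 [0.141 0.079 0.035] [ 0.017 -0.084 -0.158] 37.12
0.1 [-0.113 -0.032  0.939] [ 0.025 -0.061 -0.171] 37.45
0.096 [-0.398  0.379  0.581] [ 0.026 -0.077 -0.174] 37.78
0.092 [-0.289  0.082  0.268] [-0.012 -0.06  -0.152] 38.12
0.088 [0.032 0.318 0.623] [ 0.016 -0.069 -0.157] 38.45
0.084 [-0.521  0.026  0.503] [-0.019 -0.001 -0.023] 38.98
0.083 [-0.263 -0.056  0.103] [ 0.003 -0.019 -0.005] 39.28
0.082 [-0.469 -0.234 -0.241] [ 0.014 -0.035 -0.074] 39.58
0.081 [-0.256 -0.088  0.949] [0.038 0.051 0.023] 39.88
0.08 [-0.186  0.218  0.953] [-0.033  0.087  0.177] 40.18
0.079 [-0.187 -1.273  7.236] [-0.022  0.193  0.864] 40.48
STOP
```

View pics/w7.png

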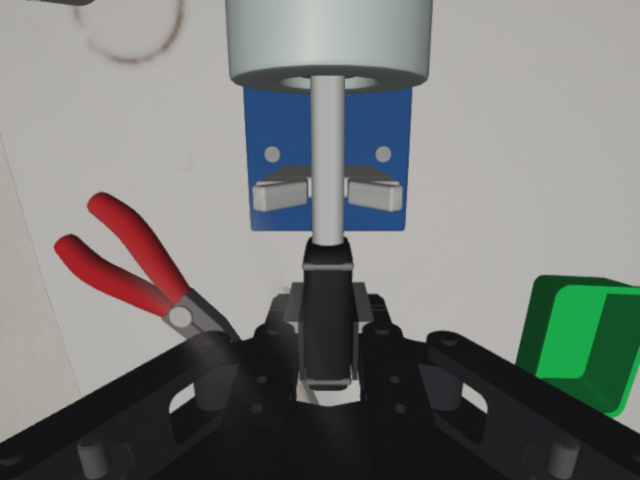

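View pics/c_s7.png

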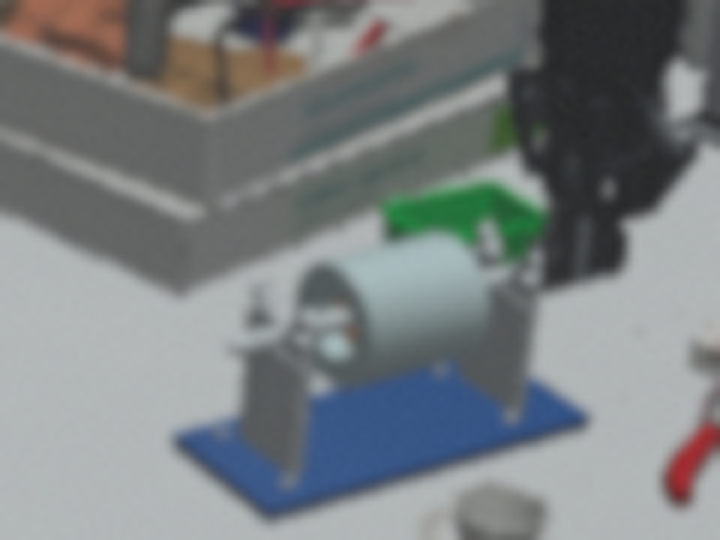

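```bash
python3 - <<'E'
from ins import *
arm.line_to(tcp_st(.0797),0.01)
print(Fm(4,.02))
arm.move_gripper(0.5)
arm.pause(.2); shot("w8")
s=snapshot("scene");crop(s,340,150,120,90,6,"c_s8")
print(arm.read_time(),arm.read_opening(),Fm(3,.02))
E
```

```text
[-0.838  0.598  3.38 ]
41.625 0.5020505773817836 [-0.208  0.188  0.706]
```

View pics/w8.png

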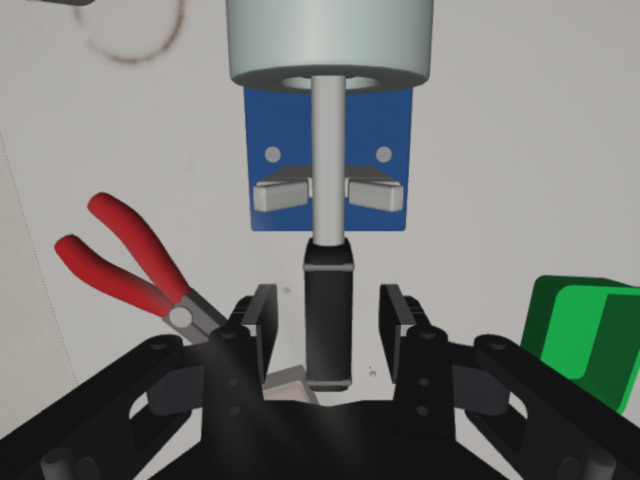

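View pics/c_s8.png

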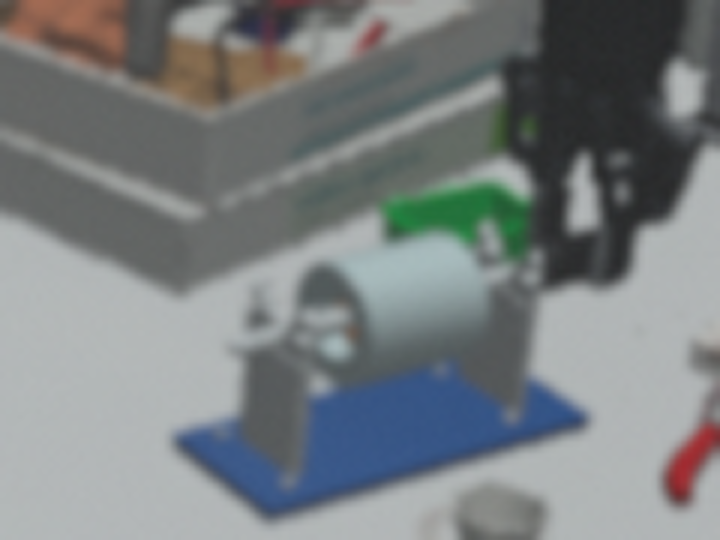

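Released and stable, fingers clear on both sides. Retreating upward and doing the last look.

```bash
python3 - <<'E'
from ins import *
arm.line_to(tcp_st(.22),0.10)
arm.pause(.5)
cv2.imwrite("pics/w9.png",snapshot("wrist"));t=snapshot("top");s=snapshot("scene")
crop(t,130,160,400,120,2,"c_t9a");crop(t,400,160,160,100,5,"c_t9");crop(s,340,150,120,90,6,"c_s9")
print(arm.read_time(),arm.read_tool_pos())
E
```

```text
43.875 [ 0.524 -0.407  0.285]
```

View pics/w9.png

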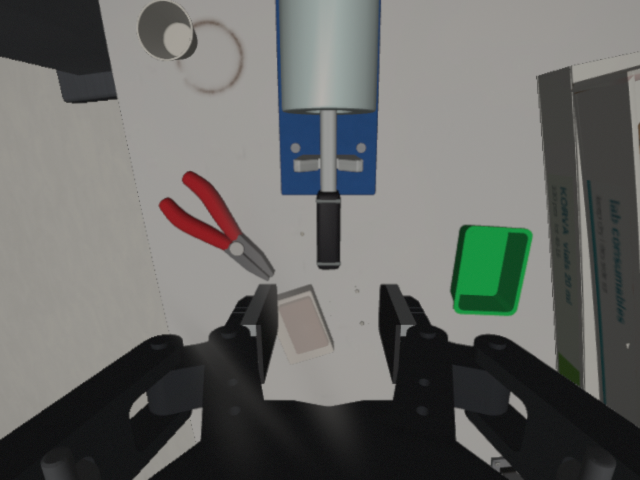

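View pics/c_s9.png

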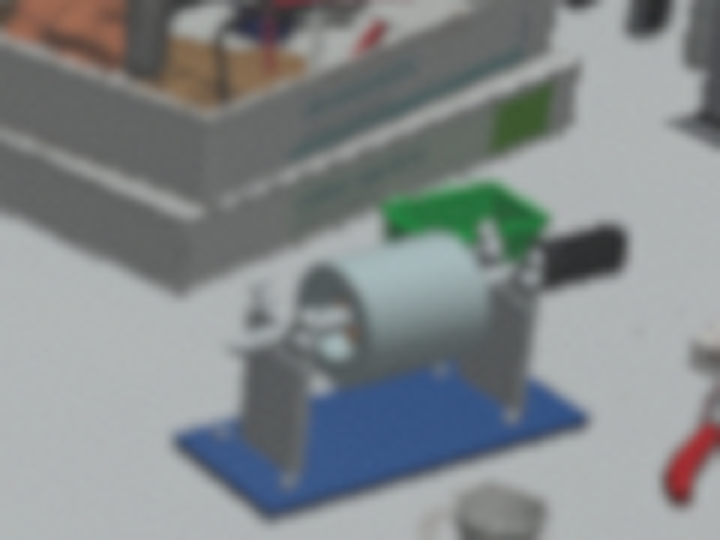

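View pics/c_t9a.png

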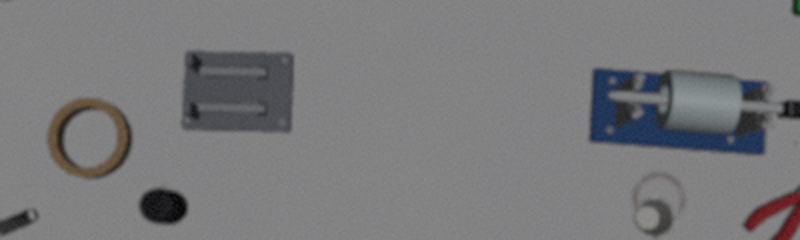

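The pictures show the spindle in both notches with the roll on it and the handle outside. The cradle is empty, and the tape, die and crucible have not moved.

```bash
python3 -c "
from station import ticket,arm
ticket.finish_job(); print(arm.read_time())"
```

```text
the job is handed in; nothing more can be done
the job is handed in; nothing more can be done
```

The job is done and handed in: the spindle, with the film roll on it, lies in both notches of the blue stand. The handle is outside, and the gripper is open and clear above it. The robot clock stood at about 44 s of the 67 s allowed.

- **Threading and pressing:** I gripped the spindle by its black handle and threaded it through the core. Side forces stayed under about 2 N on the way in. I then pressed the collar on in small steps until the averaged force read 9.6 N. That is slightly under the 10 N asked, and the vertical force rose to about 3.8 N during the press. Taking contact at about 1.2 mm earlier, the collar's travel fits its 8 N per mm.
- **Lifting and placing:** I eased the pressure, lifted the roll out and lowered the spindle into the notches. The rod touched the notch floors at the expected height with about 7 N. I backed off slightly before letting go, and the spindle did not move on release.
- **Last checks:** The final pictures show the roll on the spindle between the uprights and the cradle empty. The die, crucible and tape look to be where they were, and the gripper never touched the roll.
- **Not confirmed:** The two ends of the stand look nearly alike, so the pictures could not settle which upright is the x = -54 one. I put the handle at the robot's right-hand end, in line with how the spindle and cradle already pointed.

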